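Clamp a re-glued power bank in the glue press

TASK

Gently push the white power bank along the bed of the blue glue press until it is fully home against the back stop. Then turn the press's black knob clockwise (seen from above) until you feel the foot bite on the case and the resistance jump, give it one eighth of a turn (45 degrees) more and no further, and let go, leaving the case clamped home. Do not disturb the things around the press.

Things in the scene. Friction and masses are not known exactly. Their poses are not given: they have to be found in the camera images.
- press: Blue screw press fixed to the bench, 190 x 106 mm, 118 mm high with its knob. Origin on the bench under the vertical knob axis; +x runs from the open front of the bed (robot side) to the back stop. The bed is a flat channel, top 16 mm above the bench, x = -112 to +25 mm, 66 mm wide between rails whose tops are 28 mm up. A fixed collar under the knob has 8 black marks, 45 degrees apart.
- press_stop (a point): Foot of the back stop's face, on the bed in mid channel: x = +25 mm of the press, 16 mm above the bench; the stop is 22 mm tall. Axes as the press. The power bank slides along the bed with 1 to 7 N; the push rises clearly above that (10 N and more) when it meets the stop.
- press_arm (a point): Front end of the press arm, in the middle of its top, 80 mm above the bench, x = -19 mm of the press. The arm, 36 mm wide, underside 58 mm up, runs back over the bed to a column at x = 42 to 68 mm. Axes as the press.
- press_knob: Black fluted round hand knob above the press arm, 38 mm diameter, 28 mm tall. Origin on its axis at its underside, 90 mm above the bench. It turns about the vertical, stays at its height, and has 3.5 rad of clockwise travel (yaw decreasing). Turning clockwise lowers a 36 mm round rubber foot by 4 mm per rad onto what lies on the bed. The foot rubs on the case, so the knob stays where it is left.
- knob_grip (a point): Middle of the knob, 104 mm above the bench. The foot starts 0.8 to 7.2 mm above the case, differently each time and not measured: 0.2 to 1.8 rad of turning. Free turning takes about 0.04 N m. When the foot bites, the wrist torque about the vertical (read with the tool held still between small steps) rises by 0.12 to 0.25 N m within about 0.1 rad, then grows slowly.
- knob_pointer (a point): Outer end of the white pointer line, at the knob's top rim, 19 mm from the axis, 118 mm above the bench, on the knob's -x side; at the start it points to the open front. The foot presses with about 18 N at the bite, 2 N more for each further 0.1 rad, and about 34 N after an eighth of a turn more.
- power_bank: White flat power bank, 102 (x) x 62 (y) x 18 mm, 0.2 to 0.4 kg. Origin at the centre of its underside, x along its length. It lies on the press bed between the rails, 10 to 25 mm short of the back stop; its near end sticks out in front of the arm and can be pushed there with closed fingers. When home its centre is at x = -26 mm of the press and its near end at -77 mm.
- screw_tin: Small round grey tin with screws, 54 mm diameter, 14 mm high, origin at the centre of its underside. Bystander.
- flush_cutter: Red-handled cutter lying flat, 55 x 116 x 12 mm, origin at the centre of its underside. Bystander.
- flux_bottle: Small white bottle with a needle tip, 33 mm diameter, 110 mm high, standing upright, origin at the centre of its underside. Bystander.
Things that resemble listed ones, but are neither listed nor needed, are in the scene too. What is shaped like the power_bank but orange or yellow is not meant.

How it is judged:
On the way, in this order (a step that is already met when the one before it is completed fails the run):
1. the power bank is home against the back stop (x of power_bank in the frame of press above -0.029 m and contact force between press_knob and power_bank below 1 N), for 0.2 s.
2. the foot has bitten on the power bank (contact force between press_knob and power_bank above 12 N), for 0.1 s.
At the end, for the whole second after the job is handed in: The power bank is home (within 3.5 mm of the back stop) and clamped by the foot with 29 to 39.5 N, which is what about an eighth of a turn (some 30 to 60 degrees) past the bite gives; knob and power bank are at rest (contact force between press_knob and power_bank between 29 and 39.5 N and x of power_bank in the frame of press above -0.0295 m and angular speed of press_knob below 0.1 rad/s and linear speed of power_bank below 0.01 m/s); the robot touches nothing.
It fails at once if the press is over-tightened (more than 43 N of foot force on the power bank) (contact force between press_knob and power_bank above 43 N).
It fails at once if the power bank is shoved with more than 25 N (contact force between the arm and power_bank above 25 N).
It fails at once if the power bank is shoved with more than 25 N by the fingers (contact force between the fingers and power_bank above 25 N).
It fails at once if a bystander is moved by more than 15 mm (distance of any of screw_tin, flush_cutter, flux_bottle from where it was at the start of the episode above 0.015 m).
It also fails if it takes over 64 s, if anything falls off the work surface, if the arm or the gripper's body presses on something with over 40 N, if the wrist force passes 120 N, or if a joint passes its speed limit or range.

ROBOT

A 7-joint arm with a two-finger parallel gripper is mounted at the origin on a cart in front of the work surface, level with it; the furniture and walls round the work are solid. World frame = base frame: x ahead of the robot, y to its left, z up, the work surface at z = 0. Lengths are in m, angles in rad, forces in N, time in s.
With the tool pointing down it reaches from about 0.375 to 0.925 m from the base axis. Payload 3.1 kg.
Tool frame: the origin (TCP) lies on the mounting face of the last link; the fingertips stand 173 mm ahead of it and the grasp point (between the pads) lies 155 mm ahead of it (bot.nose_length is the distance from the TCP to the fingertips, in m); z points along the fingers, y is the line along which they close (so a half turn about z gives the same grasp; the last joint's range is limited). The gripper opens to 85 mm and grips with 20 to 120 N. Pads are 22 mm wide; open, the fingers measure 114 mm over their backs; the gripper's body (76 mm by 85 mm) begins 54 mm behind the grasp point. The pads swing forward as they close: fully open they stand 13 mm farther back than shut.
Start: joints at [-1.311, 0.383, 0.044, 1.598, -0.018, 1.161, -0.05], TCP at [0.228, 0.609, 0.405] pointing down, gripper open.
Joint ranges: [-2.61, 2.61], [-0.41, 2.15], [-1.48, 1.57], [0, 2.5], [-1.57, 4.71], [0.05, 1.97], [-2.85, 2.85]. Speed limits (rad/s): [2.79, 2.79, 3.14, 3.14, 3.14, 3.14, 3.14].

INTERFACE

Orientations are given as a 3x3 rotation matrix whose columns are the frame's x, y, z axes.
In Python, from rig import bot, vision, workorder gives the robot as it stands.
- The arm moves only by the tool step_arm, never from a script. Its argument "targets" is a list of rows, each an object with "twist": the turn, a rotation vector about the world's x, y, z in units of 6 degrees (1.0 is 6 degrees), a list of three; "linear": the shift along the world's x, y, z in units of 25 mm (1.0 is 25 mm), a list of three; "grip": the finger opening in mm, from 0 to 85.4. In form: [{"twist": [ax, ay, az], "linear": [x, y, z], "grip": grip}, ...]. A call has 1 to 12 rows; each row is the pose to reach, as a shift and turn from the pose commanded when the call began; what a row does not reach only later rows make up. A row lasts 1/12 s, in which the tool goes at most 41.7 mm and 7.16 degrees, less where a joint would pass 70% of its speed; a pose out of reach is approached as far as the arm can. A call with a gripper value outside its range is refused whole. The fingers move at their own pace and stop on an object; the grip force is fixed at half the most. Time passes only in rows, so rows that repeat a pose let the fingers close. It gives the time, the measured TCP pose, the force, the opening and the grip force at its end, in the units of the state.
- bot.state(): the state, without advancing time (a new reading comes with each control period).
- vision.snapshot(name): name is "scene" or "top" or "wrist"; returns a dict with "img" (384x512x3 uint8, red, green, blue), "mtx" (3x3 intrinsics, pixels), "eye" and "attitude" of the camera in the world; the wrist camera has in their place "T_tool_cam" (4x4, takes a point from camera to tool coordinates, whose origin is the TCP and whose axes are the flange's). Camera axes: x right, y up, looking along -z (the intrinsics and any distortion apply to the point x, -y, -z); pixel columns grow to the right and rows downward; lengths in m; the calibration is good to about 2 mm. A picture is of the moment at which its call begins: read the wrist's pose just before it. There is no depth.
- workorder.hand_in(): hands the job in; it is judged then, once.
The state is a dict: "clock": time; "qpos": joint angles; "qvel": joint speeds; "joint_torque": joint torques, N m; "eef_pos": TCP position; "ee_rot": TCP orientation; "ft_force": force on the tool from outside, world axes, zero at the start; "moment": the same for the moment, N m; "finger_gap": opening from 0.0 (shut) to 1.0 (fully open); "finger_force": force on a finger pad.
Only numpy, scipy, OpenCV 4.12 (cv2) and the standard library are available. Lean on these libraries where they do the work, as an engineer would, in place of code of your own. Each camera call takes 0.05 s, during which the arm holds its last target. There are 200 camera calls.

## Working session

There is one attempt and no reset: what is moved stays moved. The work goes in short steps, Python scripts to look and compute and a tool call to move; the robot and the scene stay as the last step left them, time stands still between calls to the robot, and variables do not carry over. Pictures are saved under pics/ and viewed, at most 10 in all, crops included, and the job is handed in when it is done.

Besides the shell and the picture viewer there is one more tool, called after ">>>" by a JSON object that holds its "fn" and its "kwargs", one argument or row to a line. step_arm: Moves the arm, as the interface text tells. Its arguments: {"type":"object","properties":{"targets":{"type":"array","items":{"type":"object","properties":{"twist":{"type":"array","items":{"type":"number"}},"linear":{"type":"array","items":{"type":"number"}},"grip":{"type":"number"}}}}},"required":["targets"]}

```bash
mkdir -p pics; ls; python3 - <<'E'
from rig import bot, vision, workorder
import cv2,numpy as np
s=bot.state(); print(s['clock'],s['eef_pos'],s['ee_rot'],s['ft_force'],s['moment'],bot.nose_length)
for n in ['scene','top']:
    d=vision.snapshot(n); print(n,d['mtx'],d['eye'],d['attitude'],[k for k in d])
    np.savez(f'pics/{n}0.npz',**{k:v for k,v in d.items() if v is not None})
    cv2.imwrite(f'pics/{n}0.png',cv2.resize(d['img'][:,:,::-1],(800,600),interpolation=cv2.INTER_CUBIC))
E
```

```text
pics
0.0 [0.22741198 0.60838071 0.40325925] [[-9.36712369e-01  3.50098892e-01 -8.38849238e-04]
 [ 3.50099881e-01  9.36708910e-01 -2.54791519e-03]
 [-1.06264732e-04 -2.68034469e-03 -9.99996402e-01]] [-0.20043079  0.96065481 -0.56302745] [-0.01924704 -0.02901162  0.01096539] 0.1734
scene [[347.45353369   0.         252.14751621]
 [  0.         347.45353369 192.95179492]
 [  0.           0.           1.        ]] [-0.08281304 -0.56842359  0.69535049] [[ 0.75441281  0.35313287 -0.5533159 ]
 [-0.65638498  0.41160576 -0.63224952]
 [ 0.00447992  0.84016538  0.54231177]] ['img', 'mtx', 'eye', 'attitude']
top [[456.47570223   0.         251.71766991]
 [  0.         456.47570223 194.73127384]
 [  0.           0.           1.        ]] [0.38042632 0.11714094 1.33860625] [[-0.01768627  0.99165091 -0.12773282]
 [-0.99979238 -0.01883339 -0.00777835]
 [-0.01011905  0.12756873  0.99177811]] ['img', 'mtx', 'eye', 'attitude']
```

View pics/top0.png

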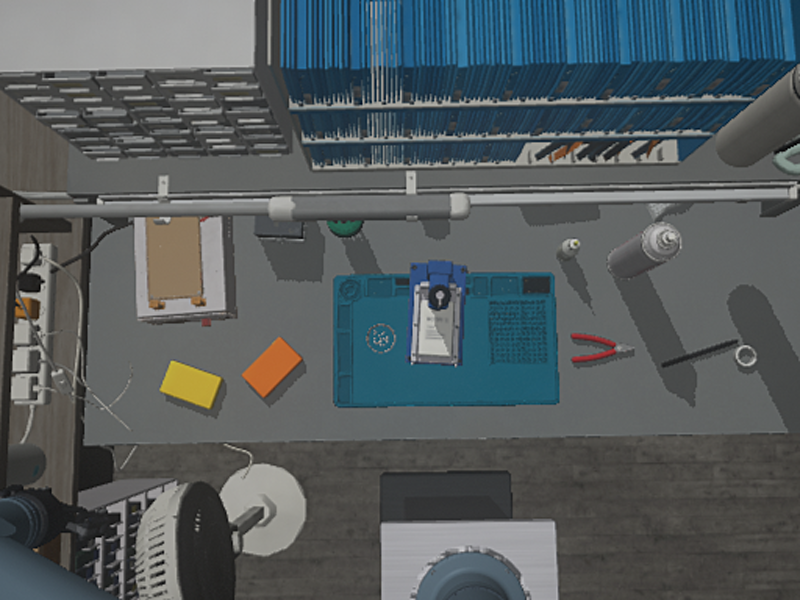

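View pics/scene0.png

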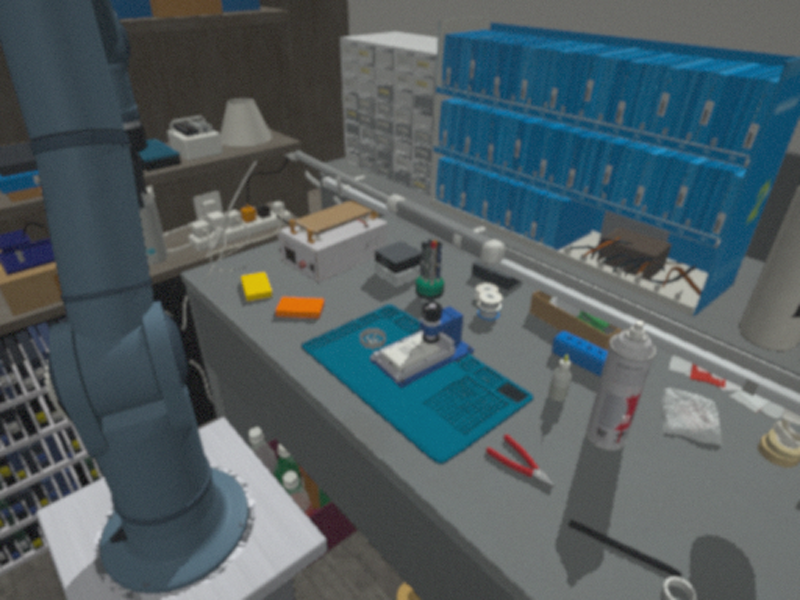

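The top view shows the press at about (438,312), with the white case on its bed and its near end at about (436,362). The orange block at (272,367) and the yellow one at (190,384) are decoys. The tin is at (380,338), the cutter at (598,348) and the bottle at (570,247). I'll confirm this in one enlarged crop.

```bash
python3 - <<'E'
import cv2,numpy as np
d=np.load('pics/top0.npz'); im=d['img'][:,:,::-1]
c=im[158:248,205:325]; cv2.imwrite('pics/topcrop.png',cv2.resize(c,None,fx=6.5,fy=6.5,interpolation=cv2.INTER_CUBIC))
E
```

```text
(no output)
```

View pics/topcrop.png

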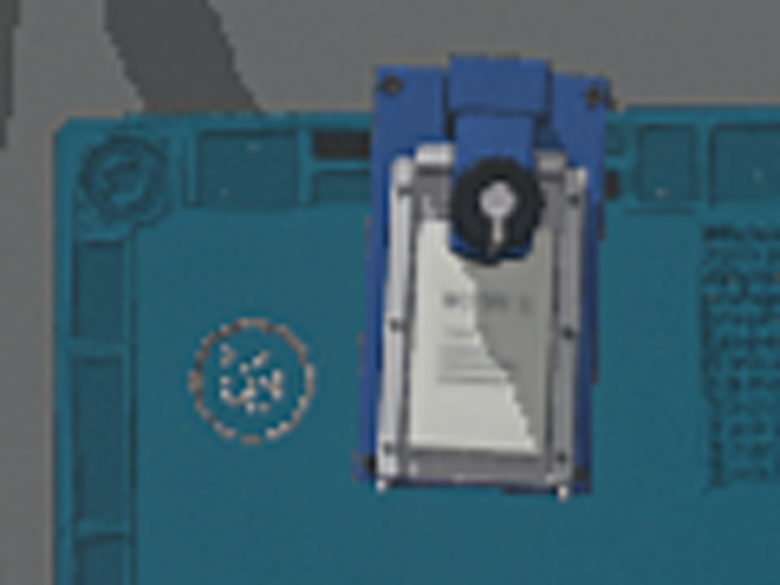

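The crop confirms the white case lying in the blue press: near corners (408,447) and (540,453), knob (498,203), pointer tip toward the front at about (495,245).

```bash
cat > h.py <<'E'
import numpy as np
def ray(px,z,K,eye,R):
    v=R@np.array([(px[0]-K[0,2])/K[0,0],-(px[1]-K[1,2])/K[1,1],-1.0])
    return eye+v*(z-eye[2])/v[2]
def crop(p,s=6.5,o=(205,158)): return ((p[0]+.5)/s-.5+o[0],(p[1]+.5)/s-.5+o[1])
E
python3 - <<'E'
from h import *
d=np.load('pics/top0.npz')
for n,p,z in [('knobtop',(498,203),.118),('ptr',(494,246),.118),('bankNL',(408,447),.034),('bankNR',(540,453),.034),('bankL far',(419,222),.034),
 ('FL',(360,482),.005),('FR',(590,490),.005),('BL',(376,68),.005),('BR',(608,78),.005),('railLf',(383,488),.028),('railRf',(563,495),.028),('railLb',(403,160),.028),('railRb',(580,172),.028),('tin',(252,380),.0),('tinL',(190,380),.014)]:
    print(n,ray(crop(p),z,d['mtx'],d['eye'],d['attitude']).round(4))
for n,p,z in [('bottle',(570,243),.1),('cutter',(598,348),.01)]:
    print(n,ray((p[0]*.64,p[1]*.64),z,d['mtx'],d['eye'],d['attitude']).round(4))
E
```

```text
knobtop [0.5522 0.0469 0.118 ]
ptr [0.5343 0.049  0.118 ]
bankNL [0.4566 0.0844 0.034 ]
bankNR [0.4529 0.0265 0.034 ]
bankL far [0.5562 0.0773 0.034 ]
FL [0.443  0.1055 0.005 ]
FR [0.4376 0.0026 0.005 ]
BL [0.6314 0.0944 0.005 ]
BR [ 0.6247 -0.0112  0.005 ]
railLf [0.4391 0.0956 0.028 ]
railRf [0.4346 0.0165 0.028 ]
railLb [0.5851 0.0836 0.028 ]
railRb [0.5782 0.0048 0.028 ]
tin [0.4902 0.1534 0.    ]
tinL [0.4895 0.1807 0.014 ]
bottle [ 0.6431 -0.1871  0.1   ]
cutter [ 0.4624 -0.2513  0.01  ]
```

>>> {"fn": "step_arm", "kwargs": {
  "targets": [
    {"twist": [0,0,0.1],"linear": [0.2,-0.6,0],"grip": 0},
    {"twist": [0,0,0.3],"linear": [0.6,-1.8,0],"grip": 0},
    {"twist": [0,0,0.5],"linear": [1.1,-3.2,0],"grip": 0},
    {"twist": [0,0,0.7],"linear": [1.6,-4.6,0],"grip": 0},
    {"twist": [0,0,0.9],"linear": [2.1,-6,0],"grip": 0},
    {"twist": [0,0,1.1],"linear": [2.6,-7.4,0],"grip": 0},
    {"twist": [0,0,1.3],"linear": [3.1,-8.8,0],"grip": 0},
    {"twist": [0,0,1.5],"linear": [3.6,-10.2,0],"grip": 0},
    {"twist": [0,0,1.7],"linear": [4.1,-11.6,0],"grip": 0},
    {"twist": [0,0,1.9],"linear": [4.6,-13,0],"grip": 0},
    {"twist": [0,0,2.1],"linear": [5.1,-14.4,0],"grip": 0},
    {"twist": [0,0,2.3],"linear": [5.6,-15.8,0],"grip": 0}
  ]
}}

```text
clock: 1.1
eef_pos: [0.3676, 0.2118, 0.4043]
ee_rot: [[-0.993, 0.115, -0.001], [0.115, 0.993, -0.0], [0.001, -0.0, -1.0]]
ft_force: [0.8, 0.3, -0.5]
finger_gap: -0.002
finger_force: 0.0
```

>>> {"fn": "step_arm", "kwargs": {
  "targets": [
    {"twist": [0,0,0.2],"linear": [0.5,-1.4,0],"grip": 0},
    {"twist": [0,0,0.3],"linear": [1,-2.8,0],"grip": 0},
    {"twist": [0,0,0.4],"linear": [1.6,-4.2,0],"grip": 0},
    {"twist": [0,0,0.5],"linear": [2.2,-5.4,0],"grip": 0},
    {"twist": [0,0,0.5],"linear": [2.4,-6.2,0],"grip": 0},
    {"twist": [0,0,0.5],"linear": [2.4,-6.2,0],"grip": 0},
    {"twist": [0,0,0.5],"linear": [2.4,-6.2,0],"grip": 0},
    {"twist": [0,0,0.5],"linear": [2.4,-6.2,0],"grip": 0}
  ]
}}

```text
clock: 1.77
eef_pos: [0.4272, 0.0596, 0.4043]
ee_rot: [[-0.998, 0.064, -0.001], [0.064, 0.998, 0.0], [0.001, 0.0, -1.0]]
ft_force: [-0.5, -0.0, 0.0]
finger_gap: 0.001
finger_force: 0.0
```

```bash
python3 - <<'E'
from rig import bot, vision, workorder
import cv2,numpy as np
s=bot.state(); print(s['clock'],s['qpos'],s['eef_pos'],s['ee_rot'],s['ft_force'],s['moment'],s['finger_gap'])
d=vision.snapshot('wrist'); print(d['mtx'],d['T_tool_cam'],d.keys())
np.savez('pics/w1.npz',p=s['eef_pos'],Rt=s['ee_rot'],**d)
cv2.imwrite('pics/w1.png',cv2.resize(d['img'][:,:,::-1],(800,600),interpolation=cv2.INTER_CUBIC))
E
```

```text
1.7667 [-0.74457597 -0.0687298   0.49799455  2.11506066  0.03641148  1.08798828
  1.24246064] [0.4271939  0.05955116 0.40433468] [[-9.97963337e-01  6.37838489e-02 -8.93391494e-04]
 [ 6.37835549e-02  9.97963693e-01  3.53772870e-04]
 [ 9.14137270e-04  2.96068668e-04 -9.99999538e-01]] [-0.45207179 -0.04687097  0.02197705] [ 0.06364144  0.02244007 -0.02011386] 0.0011318183060525634
[[268.32522621   0.         249.76818845]
 [  0.         268.32522621 189.92718785]
 [  0.           0.           1.        ]] [[ 2.17974982e-04  9.56922331e-01  2.90343942e-01  7.33352003e-02]
 [ 9.99999975e-01 -1.95286704e-04 -1.07116987e-04  7.88979707e-04]
 [-4.58023253e-05  2.90343958e-01 -9.56922350e-01  2.98453252e-02]
 [ 0.00000000e+00  0.00000000e+00  0.00000000e+00  1.00000000e+00]] dict_keys(['img', 'mtx', 'T_tool_cam'])
```

View pics/w1.png

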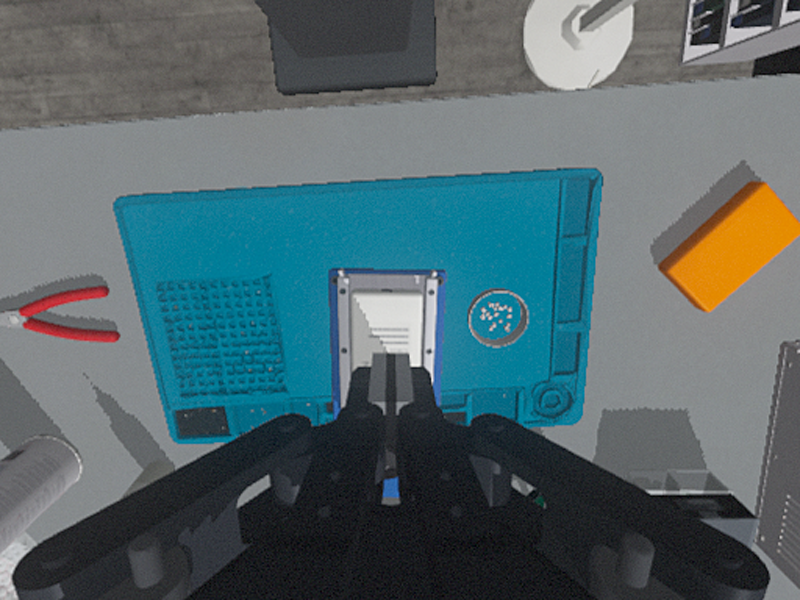

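The wrist view shows the press front corners at (330,269) and (447,270), and the case's near corners at about (351,291) and (422,291). The tin is clear at (498,318). I'll cross-check these positions against the top view.

```bash
cat >> h.py <<'E'
def wray(px,z,d):
    T=d['T_tool_cam']; R=d['Rt']
    return ray(px,z,d['mtx'],d['p']+R@T[:3,3],R@T[:3,:3])
E
python3 - <<'E'
from h import *; import cv2
d=np.load('pics/w1.npz')
for n,p,z in [('bNR',(351,291),.034),('bNL',(422,291),.034),('FR',(330,269),.005),('FL',(447,270),.005),('tin',(498,318),.007)]:
    print(n,wray(((p[0]+.5)*.64-.5,(p[1]+.5)*.64-.5),z,d).round(4))
cv2.imwrite('pics/w1c.png',cv2.resize(d['img'][160:245,195:300,::-1],None,fx=7,fy=7,interpolation=cv2.INTER_CUBIC))
E
```

```text
bNR [0.4494 0.0256 0.034 ]
bNL [0.4532 0.0855 0.034 ]
FR [0.4357 0.0052 0.005 ]
FL [0.4434 0.1106 0.005 ]
tin [0.4917 0.1565 0.007 ]
```

View pics/w1c.png

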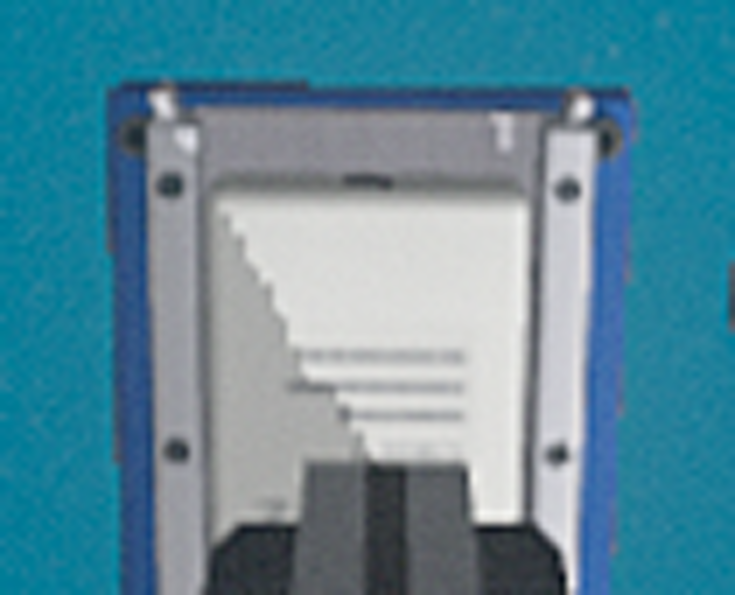

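>>> {"fn": "step_arm", "kwargs": {
  "targets": [
    {"twist": [0,0,0],"linear": [-0.1,0,-0.6],"grip": 0},
    {"twist": [0,0,0],"linear": [-0.2,-0.1,-2],"grip": 0},
    {"twist": [0,0,0],"linear": [-0.2,-0.1,-3.4],"grip": 0},
    {"twist": [0,0,0],"linear": [-0.2,-0.1,-4.8],"grip": 0},
    {"twist": [0,0,0],"linear": [-0.2,-0.1,-6.2],"grip": 0},
    {"twist": [0,0,0],"linear": [-0.2,-0.1,-7.4],"grip": 0},
    {"twist": [0,0,0],"linear": [-0.2,-0.1,-8.1],"grip": 0},
    {"twist": [0,0,0],"linear": [-0.2,-0.1,-8.25],"grip": 0},
    {"twist": [0,0,0],"linear": [-0.2,-0.1,-8.25],"grip": 0},
    {"twist": [0,0,0],"linear": [-0.2,-0.1,-8.25],"grip": 0}
  ]
}}

```text
clock: 2.65
eef_pos: [0.423, 0.0573, 0.199]
ee_rot: [[-0.998, 0.063, 0.001], [0.063, 0.998, 0.001], [-0.001, 0.001, -1.0]]
ft_force: [0.2, -0.3, 0.2]
finger_gap: -0.001
finger_force: 0.0
```

>>> {"fn": "step_arm", "kwargs": {
  "targets": [
    {"twist": [0,0,0],"linear": [0.1,-0.01,0],"grip": 0},
    {"twist": [0,0,0],"linear": [0.2,-0.01,0],"grip": 0},
    {"twist": [0,0,0],"linear": [0.3,-0.02,0],"grip": 0},
    {"twist": [0,0,0],"linear": [0.4,-0.03,0],"grip": 0},
    {"twist": [0,0,0],"linear": [0.5,-0.03,0],"grip": 0},
    {"twist": [0,0,0],"linear": [0.6,-0.04,0],"grip": 0},
    {"twist": [0,0,0],"linear": [0.7,-0.05,0],"grip": 0},
    {"twist": [0,0,0],"linear": [0.8,-0.05,0],"grip": 0},
    {"twist": [0,0,0],"linear": [0.9,-0.06,0],"grip": 0},
    {"twist": [0,0,0],"linear": [1.0,-0.07,0],"grip": 0},
    {"twist": [0,0,0],"linear": [1.1,-0.07,0],"grip": 0},
    {"twist": [0,0,0],"linear": [1.2,-0.08,0],"grip": 0}
  ]
}}

```text
clock: 3.65
eef_pos: [0.4505, 0.0542, 0.1976]
ee_rot: [[-0.998, 0.064, -0.008], [0.064, 0.998, -0.0], [0.008, -0.001, -1.0]]
ft_force: [-5.2, 0.1, 4.8]
finger_gap: 0.002
finger_force: 2.8
```

>>> {"fn": "step_arm", "kwargs": {
  "targets": [
    {"twist": [0,0,0],"linear": [0.06,0,0],"grip": 0},
    {"twist": [0,0,0],"linear": [0.12,-0.01,0],"grip": 0},
    {"twist": [0,0,0],"linear": [0.18,-0.01,0],"grip": 0},
    {"twist": [0,0,0],"linear": [0.24,-0.02,0],"grip": 0},
    {"twist": [0,0,0],"linear": [0.3,-0.02,0],"grip": 0},
    {"twist": [0,0,0],"linear": [0.36,-0.02,0],"grip": 0}
  ]
}}

```text
clock: 4.15
eef_pos: [0.4618, 0.0538, 0.1983]
ee_rot: [[-0.998, 0.065, -0.0], [0.065, 0.998, -0.0], [0.0, -0.0, -1.0]]
ft_force: [-1.8, -0.6, -0.8]
finger_gap: 0.001
finger_force: 0.9
```

>>> {"fn": "step_arm", "kwargs": {
  "targets": [
    {"twist": [0,0,0],"linear": [0.02,0,0],"grip": 0},
    {"twist": [0,0,0],"linear": [0.04,0,0],"grip": 0},
    {"twist": [0,0,0],"linear": [0.06,0,0],"grip": 0}
  ]
}}

```text
clock: 4.4
eef_pos: [0.4629, 0.0538, 0.1984]
ee_rot: [[-0.998, 0.065, -0.001], [0.065, 0.998, 0.0], [0.001, -0.0, -1.0]]
ft_force: [-2.9, 0.3, 1.8]
finger_gap: 0.001
finger_force: 1.8
```

>>> {"fn": "step_arm", "kwargs": {
  "targets": [
    {"twist": [0,0,0],"linear": [0.03,0,0],"grip": 0},
    {"twist": [0,0,0],"linear": [0.06,0,0],"grip": 0},
    {"twist": [0,0,0],"linear": [0.08,0,0],"grip": 0}
  ]
}}

```text
clock: 4.65
eef_pos: [0.4645, 0.0538, 0.1984]
ee_rot: [[-0.998, 0.064, -0.002], [0.064, 0.998, 0.0], [0.002, 0.0, -1.0]]
ft_force: [-3.4, 0.2, 2.4]
finger_gap: -0.0
finger_force: 1.8
```

>>> {"fn": "step_arm", "kwargs": {
  "targets": [
    {"twist": [0,0,0],"linear": [0.03,0,0],"grip": 0},
    {"twist": [0,0,0],"linear": [0.06,0,0],"grip": 0},
    {"twist": [0,0,0],"linear": [0.08,0,0],"grip": 0}
  ]
}}

```text
clock: 4.9
eef_pos: [0.4654, 0.0538, 0.1981]
ee_rot: [[-0.998, 0.064, -0.006], [0.064, 0.998, 0.0], [0.006, -0.0, -1.0]]
ft_force: [-8.2, 0.8, 6.0]
finger_gap: 0.0
finger_force: 4.1
```

>>> {"fn": "step_arm", "kwargs": {
  "targets": [
    {"twist": [0,0,0],"linear": [0.02,0,0],"grip": 0},
    {"twist": [0,0,0],"linear": [0.04,0,0],"grip": 0},
    {"twist": [0,0,0],"linear": [0.04,0,0],"grip": 0}
  ]
}}

```text
clock: 5.15
eef_pos: [0.4658, 0.0538, 0.1979]
ee_rot: [[-0.998, 0.064, -0.008], [0.064, 0.998, 0.0], [0.008, -0.0, -1.0]]
ft_force: [-9.1, 1.5, 6.5]
finger_gap: -0.0
finger_force: 4.5
```

>>> {"fn": "step_arm", "kwargs": {
  "targets": [
    {"twist": [0,0,0],"linear": [0.03,0,0],"grip": 0},
    {"twist": [0,0,0],"linear": [0.06,0,0],"grip": 0},
    {"twist": [0,0,0],"linear": [0.06,0,0],"grip": 0}
  ]
}}

```text
clock: 5.4
eef_pos: [0.4663, 0.0538, 0.1975]
ee_rot: [[-0.998, 0.064, -0.011], [0.064, 0.998, 0.0], [0.011, -0.0, -1.0]]
ft_force: [-10.8, 0.2, 9.4]
finger_gap: -0.001
finger_force: 5.5
```

>>> {"fn": "step_arm", "kwargs": {
  "targets": [
    {"twist": [0,0,0],"linear": [0.04,0,0],"grip": 0},
    {"twist": [0,0,0],"linear": [0.06,0,0],"grip": 0},
    {"twist": [0,0,0],"linear": [0.06,0,0],"grip": 0},
    {"twist": [0,0,0],"linear": [0.06,0,0],"grip": 0}
  ]
}}

```text
clock: 5.73
eef_pos: [0.4668, 0.0538, 0.1973]
ee_rot: [[-0.998, 0.064, -0.014], [0.064, 0.998, 0.0], [0.014, -0.0, -1.0]]
ft_force: [-11.9, 1.0, 9.9]
finger_gap: 0.0
finger_force: 6.4
```

>>> {"fn": "step_arm", "kwargs": {
  "targets": [
    {"twist": [0,0,0],"linear": [-0.3,0,0],"grip": 0},
    {"twist": [0,0,0],"linear": [-0.9,0.1,0.1],"grip": 0},
    {"twist": [0,0,0],"linear": [-1.5,0.1,0.8],"grip": 20},
    {"twist": [0,0,0],"linear": [-2,0.1,2.2],"grip": 60},
    {"twist": [0,0,0],"linear": [-2,0.1,3.6],"grip": 60},
    {"twist": [0,0,0],"linear": [-2,0.1,5],"grip": 60},
    {"twist": [0,0,0],"linear": [-2,0.1,5.6],"grip": 60},
    {"twist": [0,0,0],"linear": [-2,0.1,5.7],"grip": 60},
    {"twist": [0,0,0],"linear": [-2,0.1,5.7],"grip": 60}
  ]
}}

```text
clock: 6.48
eef_pos: [0.4227, 0.0565, 0.3429]
ee_rot: [[-0.998, 0.065, 0.007], [0.065, 0.998, 0.003], [-0.007, 0.004, -1.0]]
ft_force: [-0.2, 0.1, -0.8]
finger_gap: 0.706
finger_force: 0.0
```

```bash
python3 - <<'E'
from rig import bot, vision, workorder
import cv2,numpy as np
s=bot.state(); print(s['clock'],s['eef_pos'],s['qpos'],s['finger_gap'],s['moment'],s['ft_force'])
d=vision.snapshot('top'); np.savez('pics/top2.npz',**d)
a=cv2.resize(d['img'][158:238,205:325,::-1],None,fx=6.5,fy=6.5,interpolation=cv2.INTER_CUBIC)
cv2.imwrite('pics/top2c.png',a)
e=vision.snapshot('scene'); np.savez('pics/scene2.npz',**e)
cv2.imwrite('pics/scene2c.png',cv2.resize(e['img'][180:255,230:320,::-1],None,fx=8,fy=8,interpolation=cv2.INTER_CUBIC))
E
```

```text
6.4833 [0.4227156  0.05652968 0.34293251] [-0.77382414  0.00836956  0.55403174  2.19458414 -0.0073992   0.93216004
  1.29054509] 0.7064446227925455 [ 0.03575659  0.02385643 -0.02943356] [-0.23927744  0.07638774 -0.78857791]
```

View pics/top2c.png

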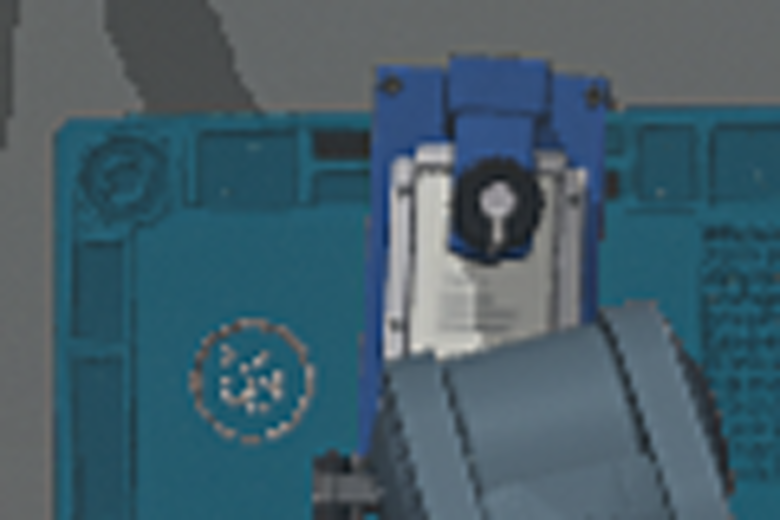

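View pics/scene2c.png

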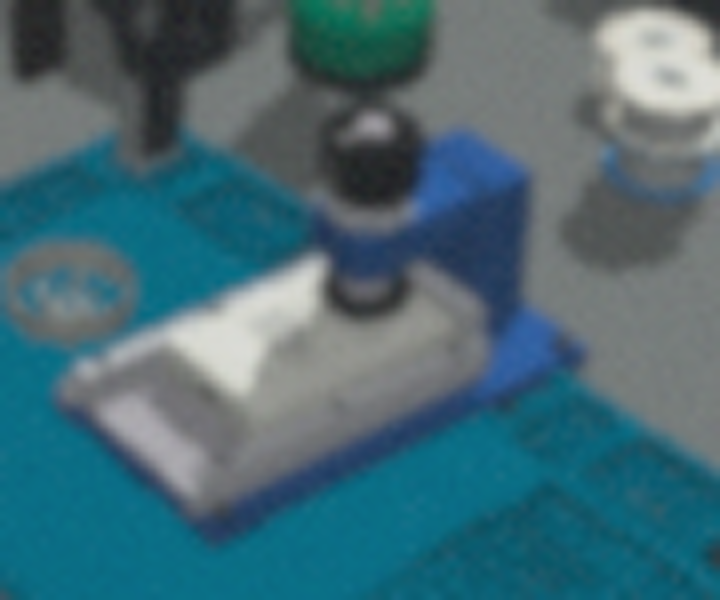

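The top crop shows the case home against the stop, with its far edge at row ~150 and the knob at (499,204). The scene crop shows the foot clear above the case and the knob top at about (370,127). I'll cross-check the knob position.

```bash
python3 - <<'E'
from h import *
d=np.load('pics/top2.npz'); e=np.load('pics/scene2.npz')
print(ray(crop((499,204)),.118,d['mtx'],d['eye'],d['attitude']))
print(ray(crop((370,127),8,(230,180)),.118,e['mtx'],e['eye'],e['attitude']))
print(ray(crop((370,200),8,(230,180)),.090,e['mtx'],e['eye'],e['attitude']))
E
```

```text
[0.5518088  0.04648676 0.118     ]
[0.55159139 0.04746635 0.118     ]
[0.54676521 0.04086296 0.09      ]
```

>>> {"fn": "step_arm", "kwargs": {
  "targets": [
    {"twist": [0,0,0],"linear": [0.5,0,0],"grip": 60},
    {"twist": [0,0,0],"linear": [1.8,-0.1,0],"grip": 60},
    {"twist": [0,0,0],"linear": [3.2,-0.2,0],"grip": 60},
    {"twist": [0,0,0],"linear": [4.5,-0.4,0],"grip": 60},
    {"twist": [0,0,0],"linear": [5.1,-0.4,0],"grip": 60},
    {"twist": [0,0,0],"linear": [5.2,-0.4,0],"grip": 60},
    {"twist": [0,0,0],"linear": [5.2,-0.4,0],"grip": 60},
    {"twist": [0,0,0],"linear": [5.2,-0.4,0],"grip": 60}
  ]
}}

```text
clock: 7.25
eef_pos: [0.55, 0.0462, 0.339]
ee_rot: [[-0.998, 0.065, -0.004], [0.065, 0.998, -0.001], [0.004, -0.002, -1.0]]
ft_force: [0.1, 0.5, -0.0]
finger_gap: 0.704
finger_force: 0.0
```

>>> {"fn": "step_arm", "kwargs": {
  "targets": [
    {"twist": [0,0,0],"linear": [0.08,0.02,-0.4],"grip": 60},
    {"twist": [0,0,0],"linear": [0.08,0.02,-1.2],"grip": 60},
    {"twist": [0,0,0],"linear": [0.08,0.02,-2],"grip": 60},
    {"twist": [0,0,0],"linear": [0.08,0.02,-2.7],"grip": 60},
    {"twist": [0,0,0],"linear": [0.08,0.02,-3.0],"grip": 60},
    {"twist": [0,0,0],"linear": [0.08,0.02,-3.1],"grip": 60},
    {"twist": [0,0,0],"linear": [0.08,0.02,-3.1],"grip": 60},
    {"twist": [0,0,0],"linear": [0.08,0.02,-3.1],"grip": 60}
  ]
}}

```text
clock: 7.92
eef_pos: [0.5533, 0.0469, 0.2641]
ee_rot: [[-0.998, 0.064, 0.001], [0.064, 0.998, 0.0], [-0.001, 0.0, -1.0]]
ft_force: [0.5, -0.7, 0.5]
finger_gap: 0.703
finger_force: 0.0
```

>>> {"fn": "step_arm", "kwargs": {
  "targets": [
    {"twist": [0,0,0],"linear": [0,0,0],"grip": 48},
    {"twist": [0,0,0],"linear": [0,0,0],"grip": 44},
    {"twist": [0,0,0],"linear": [0,0,0],"grip": 40},
    {"twist": [0,0,0],"linear": [0,0,0],"grip": 36},
    {"twist": [0,0,0],"linear": [0,0,0],"grip": 32},
    {"twist": [0,0,0],"linear": [0,0,0],"grip": 30},
    {"twist": [0,0,0],"linear": [0,0,0],"grip": 30},
    {"twist": [0,0,0],"linear": [0,0,0],"grip": 30}
  ]
}}

```text
clock: 8.58
eef_pos: [0.5536, 0.0471, 0.2646]
ee_rot: [[-0.998, 0.065, 0.001], [0.065, 0.998, 0.001], [-0.001, 0.001, -1.0]]
ft_force: [-1.0, 0.9, 5.9]
finger_gap: 0.43
finger_force: 59.3
```

```bash
cat > st.py <<'E'
from rig import bot; import numpy as np
s=bot.state(); R=s['ee_rot']
print(round(s['clock'],2),'Mz %.3f'%s['moment'][2],'yaw %.3f'%np.arctan2(R[1,1],R[0,1]),'M',s['moment'].round(2),'F',s['ft_force'].round(1),s['eef_pos'].round(4),'gap',round(s['finger_gap'],3),'q7 %.2f'%s['qpos'][6])
E
python3 st.py
```

```text
8.58 Mz -0.073 yaw 1.506 M [ 0.18  0.39 -0.07] F [-1.   0.9  5.9] [0.5536 0.0471 0.2646] gap 0.43 q7 1.59
```

>>> {"fn": "step_arm", "kwargs": {
  "targets": [
    {"twist": [0,0,-0.5],"linear": [0,0,0],"grip": 30},
    {"twist": [0,0,-1],"linear": [0,0,0],"grip": 30},
    {"twist": [0,0,-1],"linear": [0,0,0],"grip": 30},
    {"twist": [0,0,-1],"linear": [0,0,0],"grip": 30},
    {"twist": [0,0,-1],"linear": [0,0,0],"grip": 30}
  ]
}}

```text
clock: 9.0
eef_pos: [0.5536, 0.047, 0.2646]
ee_rot: [[-0.986, 0.169, 0.001], [0.169, 0.986, 0.001], [-0.001, 0.001, -1.0]]
ft_force: [-1.9, 0.0, 6.5]
finger_gap: 0.427
finger_force: 59.4
```

```bash
python3 st.py
```

```text
9.0 Mz -0.056 yaw 1.401 M [ 0.09  0.34 -0.06] F [-1.9  0.   6.5] [0.5536 0.047  0.2646] gap 0.427 q7 1.50
```

>>> {"fn": "step_arm", "kwargs": {
  "targets": [
    {"twist": [0,0,-0.5],"linear": [0,0,0],"grip": 30},
    {"twist": [0,0,-1],"linear": [0,0,0],"grip": 30},
    {"twist": [0,0,-1],"linear": [0,0,0],"grip": 30},
    {"twist": [0,0,-1],"linear": [0,0,0],"grip": 30},
    {"twist": [0,0,-1],"linear": [0,0,0],"grip": 30}
  ]
}}

```text
clock: 9.42
eef_pos: [0.5536, 0.0468, 0.2646]
ee_rot: [[-0.963, 0.271, 0.001], [0.271, 0.963, 0.001], [-0.001, 0.001, -1.0]]
ft_force: [-1.5, 0.5, 5.9]
finger_gap: 0.425
finger_force: 59.4
```

```bash
python3 st.py
```

```text
9.42 Mz -0.045 yaw 1.296 M [ 0.07  0.4  -0.04] F [-1.5  0.5  5.9] [0.5536 0.0468 0.2646] gap 0.425 q7 1.41
```

>>> {"fn": "step_arm", "kwargs": {
  "targets": [
    {"twist": [0,0,-0.5],"linear": [0,0,0],"grip": 30},
    {"twist": [0,0,-1],"linear": [0,0,0],"grip": 30},
    {"twist": [0,0,-1],"linear": [0,0,0],"grip": 30},
    {"twist": [0,0,-1],"linear": [0,0,0],"grip": 30},
    {"twist": [0,0,-1],"linear": [0,0,0],"grip": 30}
  ]
}}

```text
clock: 9.83
eef_pos: [0.5536, 0.0466, 0.2646]
ee_rot: [[-0.929, 0.37, 0.001], [0.37, 0.929, 0.001], [-0.001, 0.001, -1.0]]
ft_force: [-1.9, 0.4, 6.2]
finger_gap: 0.428
finger_force: 59.5
```

```bash
python3 st.py
```

```text
9.83 Mz -0.035 yaw 1.192 M [ 0.01  0.43 -0.04] F [-1.9  0.4  6.2] [0.5536 0.0466 0.2646] gap 0.428 q7 1.31
```

>>> {"fn": "step_arm", "kwargs": {
  "targets": [
    {"twist": [0,0,-0.5],"linear": [0,0,0],"grip": 30},
    {"twist": [0,0,-1],"linear": [0,0,0],"grip": 30},
    {"twist": [0,0,-1],"linear": [0,0,0],"grip": 30},
    {"twist": [0,0,-1],"linear": [0,0,0],"grip": 30},
    {"twist": [0,0,-1],"linear": [0,0,0],"grip": 30}
  ]
}}

```text
clock: 10.25
eef_pos: [0.5535, 0.0465, 0.2646]
ee_rot: [[-0.885, 0.465, 0.001], [0.465, 0.885, 0.001], [-0.0, 0.001, -1.0]]
ft_force: [-2.7, -0.2, 6.2]
finger_gap: 0.431
finger_force: 59.5
```

```bash
python3 st.py
```

```text
10.25 Mz -0.079 yaw 1.087 M [-0.04  0.42 -0.08] F [-2.7 -0.2  6.2] [0.5535 0.0465 0.2646] gap 0.431 q7 1.22
```

>>> {"fn": "step_arm", "kwargs": {
  "targets": [
    {"twist": [0,0,-0.5],"linear": [0,0,0],"grip": 30},
    {"twist": [0,0,-1],"linear": [0,0,0],"grip": 30},
    {"twist": [0,0,-1],"linear": [0,0,0],"grip": 30},
    {"twist": [0,0,-1],"linear": [0,0,0],"grip": 30},
    {"twist": [0,0,-1],"linear": [0,0,0],"grip": 30}
  ]
}}

```text
clock: 10.67
eef_pos: [0.5534, 0.0464, 0.2646]
ee_rot: [[-0.832, 0.555, 0.0], [0.555, 0.832, 0.0], [-0.0, 0.001, -1.0]]
ft_force: [-1.8, -1.2, 5.8]
finger_gap: 0.425
finger_force: 59.6
```

```bash
python3 st.py
```

```text
10.67 Mz -0.050 yaw 0.982 M [-0.11  0.41 -0.05] F [-1.8 -1.2  5.8] [0.5534 0.0464 0.2646] gap 0.425 q7 1.13
```

>>> {"fn": "step_arm", "kwargs": {
  "targets": [
    {"twist": [0,0,-0.5],"linear": [0,0,0],"grip": 30},
    {"twist": [0,0,-1],"linear": [0,0,0],"grip": 30},
    {"twist": [0,0,-1],"linear": [0,0,0],"grip": 30},
    {"twist": [0,0,-1],"linear": [0,0,0],"grip": 30},
    {"twist": [0,0,-1],"linear": [0,0,0],"grip": 30}
  ]
}}

```text
clock: 11.08
eef_pos: [0.5534, 0.0462, 0.2645]
ee_rot: [[-0.769, 0.639, 0.0], [0.639, 0.769, 0.0], [-0.0, 0.0, -1.0]]
ft_force: [-2.7, -1.0, 7.0]
finger_gap: 0.423
finger_force: 59.6
```

```bash
python3 st.py
```

```text
11.08 Mz -0.055 yaw 0.877 M [-0.05  0.5  -0.06] F [-2.7 -1.   7. ] [0.5534 0.0462 0.2645] gap 0.423 q7 1.04
```

>>> {"fn": "step_arm", "kwargs": {
  "targets": [
    {"twist": [0,0,-0.5],"linear": [0,0,0],"grip": 30},
    {"twist": [0,0,-1],"linear": [0,0,0],"grip": 30},
    {"twist": [0,0,-1],"linear": [0,0,0],"grip": 30},
    {"twist": [0,0,-1],"linear": [0,0,0],"grip": 30},
    {"twist": [0,0,-1],"linear": [0,0,0],"grip": 30}
  ]
}}

```text
clock: 11.5
eef_pos: [0.5533, 0.0462, 0.2646]
ee_rot: [[-0.698, 0.716, 0.0], [0.716, 0.698, 0.0], [0.0, 0.0, -1.0]]
ft_force: [-2.8, -0.6, 7.6]
finger_gap: 0.429
finger_force: 59.6
```

```bash
python3 st.py
```

```text
11.5 Mz -0.039 yaw 0.772 M [-0.11  0.52 -0.04] F [-2.8 -0.6  7.6] [0.5533 0.0462 0.2646] gap 0.429 q7 0.95
```

>>> {"fn": "step_arm", "kwargs": {
  "targets": [
    {"twist": [0,0,-0.5],"linear": [0,0,0],"grip": 30},
    {"twist": [0,0,-1],"linear": [0,0,0],"grip": 30},
    {"twist": [0,0,-1],"linear": [0,0,0],"grip": 30},
    {"twist": [0,0,-1],"linear": [0,0,0],"grip": 30},
    {"twist": [0,0,-1],"linear": [0,0,0],"grip": 30}
  ]
}}

```text
clock: 11.92
eef_pos: [0.5533, 0.046, 0.2646]
ee_rot: [[-0.619, 0.785, -0.0], [0.785, 0.619, 0.0], [0.0, -0.0, -1.0]]
ft_force: [-3.2, -1.1, 8.4]
finger_gap: 0.423
finger_force: 59.7
```

```bash
python3 st.py; python3 - <<'E'
from rig import vision
import cv2
d=vision.snapshot('scene'); cv2.imwrite('pics/scene3c.png',cv2.resize(d['img'][165:255,220:320,::-1],None,fx=6,fy=6,interpolation=cv2.INTER_CUBIC))
E
```

```text
11.92 Mz -0.033 yaw 0.668 M [-0.18  0.59 -0.03] F [-3.2 -1.1  8.4] [0.5533 0.046  0.2646] gap 0.423 q7 0.86
```

View pics/scene3c.png

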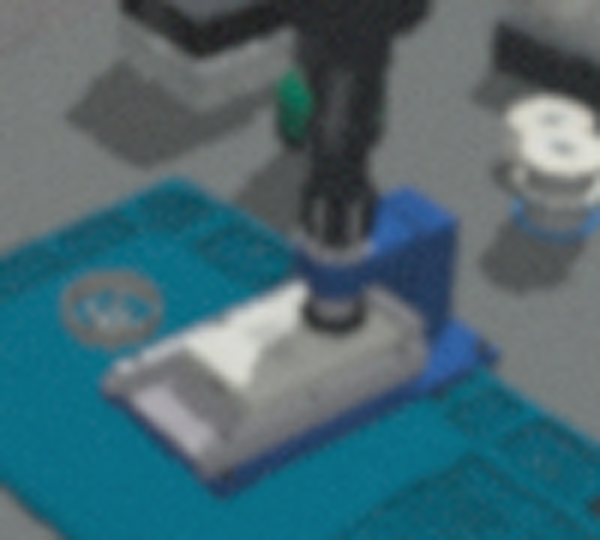

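The fingers are on the knob and the foot, at about (335,312), is visibly lower. It has not bitten yet, so I'll continue.

>>> {"fn": "step_arm", "kwargs": {
  "targets": [
    {"twist": [0,0,-0.5],"linear": [0,0,0],"grip": 30},
    {"twist": [0,0,-1],"linear": [0,0,0],"grip": 30},
    {"twist": [0,0,-1],"linear": [0,0,0],"grip": 30},
    {"twist": [0,0,-1],"linear": [0,0,0],"grip": 30},
    {"twist": [0,0,-1],"linear": [0,0,0],"grip": 30}
  ]
}}

```text
clock: 12.38
eef_pos: [0.5532, 0.0459, 0.2646]
ee_rot: [[-0.534, 0.846, -0.001], [0.846, 0.534, 0.0], [0.0, -0.0, -1.0]]
ft_force: [-3.0, -1.8, 8.2]
finger_gap: 0.423
finger_force: 59.7
```

```bash
python3 st.py
```

```text
12.38 Mz -0.063 yaw 0.563 M [-0.21  0.66 -0.06] F [-3.  -1.8  8.2] [0.5532 0.0459 0.2646] gap 0.423 q7 0.77
```

>>> {"fn": "step_arm", "kwargs": {
  "targets": [
    {"twist": [0,0,-0.5],"linear": [0,0,0],"grip": 30},
    {"twist": [0,0,-1],"linear": [0,0,0],"grip": 30},
    {"twist": [0,0,-1],"linear": [0,0,0],"grip": 30},
    {"twist": [0,0,-1],"linear": [0,0,0],"grip": 30},
    {"twist": [0,0,-1],"linear": [0,0,0],"grip": 30}
  ]
}}

```text
clock: 12.8
eef_pos: [0.5531, 0.0459, 0.2646]
ee_rot: [[-0.442, 0.897, -0.001], [0.897, 0.442, 0.0], [0.0, -0.001, -1.0]]
ft_force: [-4.3, -1.8, 7.6]
finger_gap: 0.424
finger_force: 59.8
```

```bash
python3 st.py
```

```text
12.8 Mz -0.003 yaw 0.458 M [-0.23  0.7  -0.  ] F [-4.3 -1.8  7.6] [0.5531 0.0459 0.2646] gap 0.424 q7 0.68
```

>>> {"fn": "step_arm", "kwargs": {
  "targets": [
    {"twist": [0,0,-0.5],"linear": [0,0,0],"grip": 30},
    {"twist": [0,0,-1],"linear": [0,0,0],"grip": 30},
    {"twist": [0,0,-1],"linear": [0,0,0],"grip": 30},
    {"twist": [0,0,-1],"linear": [0,0,0],"grip": 30},
    {"twist": [0,0,-1],"linear": [0,0,0],"grip": 30}
  ]
}}

```text
clock: 13.22
eef_pos: [0.553, 0.0458, 0.2646]
ee_rot: [[-0.346, 0.938, -0.001], [0.938, 0.346, -0.0], [0.0, -0.001, -1.0]]
ft_force: [-4.8, -0.9, 9.8]
finger_gap: 0.428
finger_force: 59.8
```

```bash
python3 st.py
```

```text
13.22 Mz 0.067 yaw 0.354 M [-0.22  0.79  0.07] F [-4.8 -0.9  9.8] [0.553  0.0458 0.2646] gap 0.428 q7 0.59
```

>>> {"fn": "step_arm", "kwargs": {
  "targets": [
    {"twist": [0,0,-0.5],"linear": [0,0,0],"grip": 30},
    {"twist": [0,0,-1],"linear": [0,0,0],"grip": 30},
    {"twist": [0,0,-1],"linear": [0,0,0],"grip": 30},
    {"twist": [0,0,-1],"linear": [0,0,0],"grip": 30},
    {"twist": [0,0,-1],"linear": [0,0,0],"grip": 30}
  ]
}}

```text
clock: 13.63
eef_pos: [0.5529, 0.0458, 0.2647]
ee_rot: [[-0.247, 0.969, -0.002], [0.969, 0.247, -0.0], [0.0, -0.002, -1.0]]
ft_force: [-5.2, -2.2, 9.6]
finger_gap: 0.431
finger_force: 59.9
```

```bash
python3 st.py
```

```text
13.63 Mz 0.188 yaw 0.250 M [-0.28  0.92  0.19] F [-5.2 -2.2  9.6] [0.5529 0.0458 0.2647] gap 0.431 q7 0.50
```

>>> {"fn": "step_arm", "kwargs": {
  "targets": [
    {"twist": [0,0,-0.4],"linear": [0,0,0],"grip": 30},
    {"twist": [0,0,-0.5],"linear": [0,0,0],"grip": 30},
    {"twist": [0,0,-0.5],"linear": [0,0,0],"grip": 30},
    {"twist": [0,0,-0.5],"linear": [0,0,0],"grip": 30},
    {"twist": [0,0,-0.5],"linear": [0,0,0],"grip": 30}
  ]
}}

```text
clock: 14.05
eef_pos: [0.5529, 0.0458, 0.2647]
ee_rot: [[-0.197, 0.98, -0.002], [0.98, 0.197, -0.0], [0.0, -0.002, -1.0]]
ft_force: [-4.7, -1.0, 10.3]
finger_gap: 0.428
finger_force: 59.8
```

```bash
python3 st.py
```

```text
14.05 Mz 0.311 yaw 0.198 M [-0.25  0.96  0.31] F [-4.7 -1.  10.3] [0.5529 0.0458 0.2647] gap 0.428 q7 0.46
```

>>> {"fn": "step_arm", "kwargs": {
  "targets": [
    {"twist": [0,0,-0.4],"linear": [0,0,0],"grip": 30},
    {"twist": [0,0,-0.5],"linear": [0,0,0],"grip": 30},
    {"twist": [0,0,-0.5],"linear": [0,0,0],"grip": 30},
    {"twist": [0,0,-0.5],"linear": [0,0,0],"grip": 30},
    {"twist": [0,0,-0.5],"linear": [0,0,0],"grip": 30}
  ]
}}

```text
clock: 14.47
eef_pos: [0.5528, 0.0458, 0.2647]
ee_rot: [[-0.145, 0.989, -0.002], [0.989, 0.145, -0.0], [0.0, -0.002, -1.0]]
ft_force: [-5.3, -1.6, 10.5]
finger_gap: 0.424
finger_force: 59.9
```

```bash
python3 st.py
```

```text
14.47 Mz 0.308 yaw 0.146 M [-0.29  0.93  0.31] F [-5.3 -1.6 10.5] [0.5528 0.0458 0.2647] gap 0.424 q7 0.41
```

The bite plateau was reached at a tool yaw of about 0.20–0.30, so I'll aim for a yaw of about -0.50. I'll monitor the torque on the way.

>>> {"fn": "step_arm", "kwargs": {
  "targets": [
    {"twist": [0,0,-0.5],"linear": [0,0,0],"grip": 30},
    {"twist": [0,0,-1],"linear": [0,0,0],"grip": 30},
    {"twist": [0,0,-1.5],"linear": [0,0,0],"grip": 30},
    {"twist": [0,0,-2],"linear": [0,0,0],"grip": 30},
    {"twist": [0,0,-2],"linear": [0,0,0],"grip": 30},
    {"twist": [0,0,-2],"linear": [0,0,0],"grip": 30},
    {"twist": [0,0,-2],"linear": [0,0,0],"grip": 30}
  ]
}}

```text
clock: 15.05
eef_pos: [0.5526, 0.0457, 0.2647]
ee_rot: [[0.064, 0.998, -0.003], [0.998, -0.064, -0.0], [-0.0, -0.003, -1.0]]
ft_force: [-6.1, -0.7, 11.2]
finger_gap: 0.426
finger_force: 60.0
```

```bash
python3 st.py
```

```text
15.05 Mz 0.185 yaw -0.064 M [-0.3   1.16  0.19] F [-6.1 -0.7 11.2] [0.5526 0.0457 0.2647] gap 0.426 q7 0.24
```

>>> {"fn": "step_arm", "kwargs": {
  "targets": [
    {"twist": [0,0,-0.5],"linear": [0,0,0],"grip": 30},
    {"twist": [0,0,-1],"linear": [0,0,0],"grip": 30},
    {"twist": [0,0,-1.5],"linear": [0,0,0],"grip": 30},
    {"twist": [0,0,-2],"linear": [0,0,0],"grip": 30},
    {"twist": [0,0,-2],"linear": [0,0,0],"grip": 30},
    {"twist": [0,0,-2],"linear": [0,0,0],"grip": 30},
    {"twist": [0,0,-2],"linear": [0,0,0],"grip": 30}
  ]
}}

```text
clock: 15.63
eef_pos: [0.5524, 0.0457, 0.2647]
ee_rot: [[0.269, 0.963, -0.004], [0.963, -0.269, -0.0], [-0.001, -0.004, -1.0]]
ft_force: [-6.6, -0.6, 13.5]
finger_gap: 0.428
finger_force: 60.2
```

```bash
python3 st.py
```

```text
15.63 Mz 0.355 yaw -0.273 M [-0.31  1.24  0.35] F [-6.6 -0.6 13.5] [0.5524 0.0457 0.2647] gap 0.428 q7 0.06
```

>>> {"fn": "step_arm", "kwargs": {
  "targets": [
    {"twist": [0,0,0],"linear": [0,0,0],"grip": 30},
    {"twist": [0,0,0],"linear": [0,0,0],"grip": 30}
  ]
}}

```text
clock: 15.8
eef_pos: [0.5524, 0.0457, 0.2647]
ee_rot: [[0.269, 0.963, -0.004], [0.963, -0.269, 0.0], [-0.001, -0.004, -1.0]]
ft_force: [-8.1, -1.4, 13.8]
finger_gap: 0.426
finger_force: 60.2
```

```bash
python3 st.py; python3 - <<'E'
from rig import bot, vision
import cv2,numpy as np
M=[]
for i in range(4):
    s=bot.state(); d=vision.snapshot('wrist'); M.append(bot.state()['moment'][2])
print(np.round(M,3)); np.savez('pics/w4.npz',p=s['eef_pos'],Rt=s['ee_rot'],**d)
w=d['img'][215:300,200:300,::-1]
t=vision.snapshot('top'); 
cv2.imwrite('pics/w4.png',cv2.resize(w,None,fx=7,fy=7,interpolation=cv2.INTER_CUBIC))
E
```

```text
15.8 Mz 0.329 yaw -0.273 M [-0.28  1.26  0.33] F [-8.1 -1.4 13.8] [0.5524 0.0457 0.2647] gap 0.426 q7 0.06
[0.329 0.359 0.332 0.314]
```

View pics/w4.png

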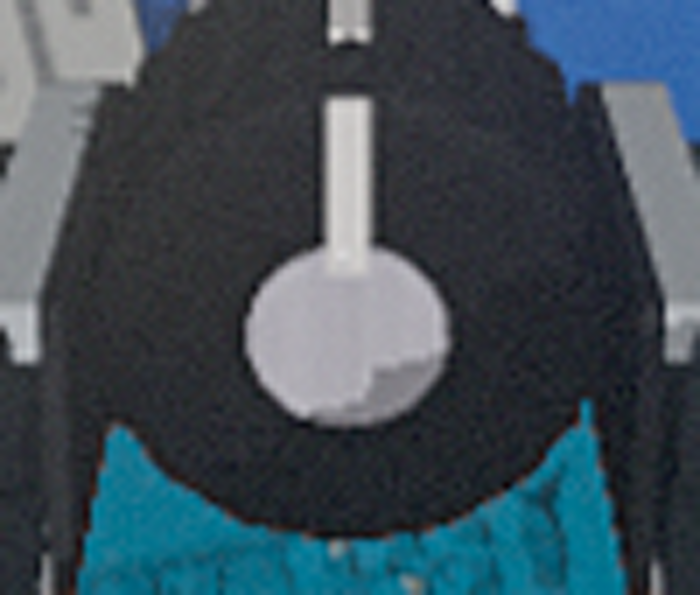

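The wrist view shows the pointer line exactly centred, at column ~348 between the pads. The knob has therefore followed the tool without slip, 1.78 rad so far. I'll turn the last 12 degrees.

>>> {"fn": "step_arm", "kwargs": {
  "targets": [
    {"twist": [0,0,-0.5],"linear": [0,0,0],"grip": 30},
    {"twist": [0,0,-1],"linear": [0,0,0],"grip": 30},
    {"twist": [0,0,-1.5],"linear": [0,0,0],"grip": 30},
    {"twist": [0,0,-2],"linear": [0,0,0],"grip": 30},
    {"twist": [0,0,-2],"linear": [0,0,0],"grip": 30},
    {"twist": [0,0,-2],"linear": [0,0,0],"grip": 30},
    {"twist": [0,0,-2],"linear": [0,0,0],"grip": 30}
  ]
}}

```text
clock: 16.63
eef_pos: [0.5522, 0.0458, 0.2647]
ee_rot: [[0.463, 0.886, -0.005], [0.886, -0.463, 0.0], [-0.002, -0.004, -1.0]]
ft_force: [-8.4, 0.3, 13.6]
finger_gap: 0.426
finger_force: 60.3
```

```bash
python3 st.py
```

```text
16.63 Mz 0.425 yaw -0.482 M [-0.26  1.49  0.43] F [-8.4  0.3 13.6] [0.5522 0.0458 0.2647] gap 0.426 q7 -0.11
```

>>> {"fn": "step_arm", "kwargs": {
  "targets": [
    {"twist": [0,0,0],"linear": [0,0,0],"grip": 40},
    {"twist": [0,0,0],"linear": [0,0,0],"grip": 46},
    {"twist": [0,0,0],"linear": [0,0,0],"grip": 48},
    {"twist": [0,0,0],"linear": [0,0,0],"grip": 48},
    {"twist": [0,0,0],"linear": [0,0,0],"grip": 48}
  ]
}}

```text
clock: 17.05
eef_pos: [0.5532, 0.047, 0.2632]
ee_rot: [[0.465, 0.886, 0.0], [0.886, -0.465, -0.0], [-0.0, 0.0, -1.0]]
ft_force: [-0.6, -0.1, -1.2]
finger_gap: 0.564
finger_force: 0.0
```

```bash
python3 st.py
```

```text
17.05 Mz -0.017 yaw -0.483 M [-0.01  0.01 -0.02] F [-0.6 -0.1 -1.2] [0.5532 0.047  0.2632] gap 0.564 q7 -0.12
```

>>> {"fn": "step_arm", "kwargs": {
  "targets": [
    {"twist": [0,0,0],"linear": [0,0,0.4],"grip": 48},
    {"twist": [0,0,0],"linear": [0,0,1.4],"grip": 48},
    {"twist": [0,0,0],"linear": [0,0,2.6],"grip": 48},
    {"twist": [0,0,0],"linear": [0,0,3.8],"grip": 48},
    {"twist": [0,0,0],"linear": [-1,0,4],"grip": 48},
    {"twist": [0,0,0],"linear": [-2.4,0,4],"grip": 48},
    {"twist": [0,0,0],"linear": [-3.8,0,4],"grip": 48},
    {"twist": [0,0,0],"linear": [-5,0,4],"grip": 48},
    {"twist": [0,0,0],"linear": [-5.2,0,4],"grip": 48},
    {"twist": [0,0,0],"linear": [-5.2,0,4],"grip": 48},
    {"twist": [0,0,0],"linear": [-5.2,0,4],"grip": 48}
  ]
}}

```text
clock: 17.97
eef_pos: [0.4217, 0.0464, 0.3634]
ee_rot: [[0.463, 0.886, -0.001], [0.886, -0.463, 0.009], [0.007, -0.005, -1.0]]
ft_force: [0.6, -0.1, -0.3]
finger_gap: 0.56
finger_force: 0.0
```

```bash
python3 st.py; python3 - <<'E'
from rig import vision
import cv2
d=vision.snapshot('top'); cv2.imwrite('pics/top5.png',cv2.resize(d['img'][158:238,205:325,::-1],None,fx=6.5,fy=6.5,interpolation=cv2.INTER_CUBIC))
E
```

```text
17.97 Mz -0.051 yaw -0.482 M [ 0.01 -0.02 -0.05] F [ 0.6 -0.1 -0.3] [0.4217 0.0464 0.3634] gap 0.56 q7 -0.80
```

View pics/top5.png

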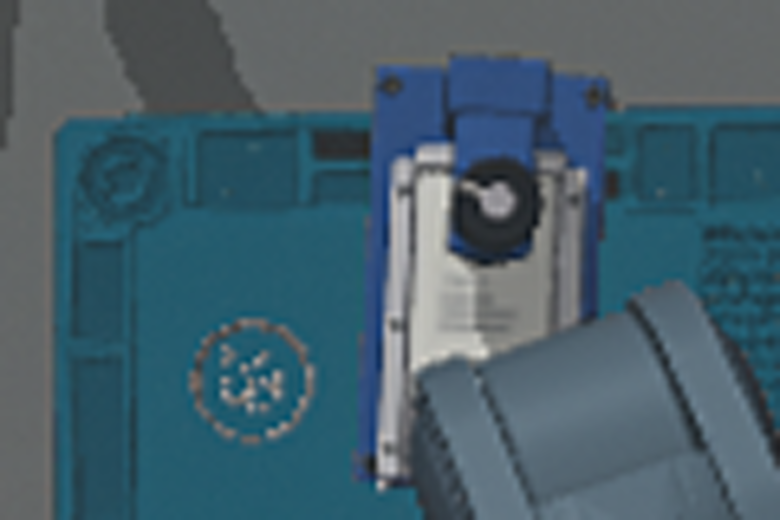

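The pointer now aims at (462,183), about 114° clockwise of its start. The case is still home, the tin has not moved, and the tool is clear.

```bash
python3 -c "
from rig import workorder
print(workorder.hand_in())"
```

```text
the job is handed in; nothing more can be done
None
```

The job is handed in, but no verdict came back: the power bank is home against the stop, and the knob was turned about 114° clockwise in all. I estimate that as 40–55° past the bite, because the torque rise was gradual. The knob is released, the tool is clear, and the screw tin has not moved; I did not re-check the cutter and bottle at the end, but the arm stayed well away from them.

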